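# Move the label clip to the third capsule gap and load the capsule

### The arm

A 7-joint arm with a two-finger parallel gripper is mounted at the origin on a cart in front of the work surface, level with it; the furniture and walls round the work are solid. World frame = base frame: x ahead of the robot, y to its left, z up, the work surface at z = 0. Lengths are in mm, angles in rad, forces in N, time in s.
With the tool pointing down it reaches from about 400 to 850 mm from the base axis. Payload 4.4 kg.
Tool frame: the origin (TCP) lies midway between the tips of the shut fingers; the grasp point (between the pads) lies 19 mm behind it; z points along the fingers, y is the line along which they close (so a half turn about z gives the same grasp; the last joint's range is limited). The gripper opens to 94 mm and grips with 3 to 60 N. Pads are 16 mm wide; open, the fingers measure 119 mm over their backs; the gripper's body (75 mm by 177 mm) begins 78 mm behind the grasp point.
Start: joints at [1.244, 0.628, 0.038, 1.517, -0.027, 0.996, -0.02], TCP at [167.633, -628.026, 205.478] pointing down, gripper open.
Joint ranges: [-3.06, 3.06], [-0.37, 2.12], [-1.25, 1.32], [0.18, 2.47], [-1.1, 4.24], [0.23, 1.98], [-2.94, 2.94]. Speed limits (rad/s): [2.57, 2.57, 3.14, 3.14, 3.14, 3.14, 3.14].

### API

Orientations are given as [roll, pitch, yaw] about the fixed x, y, z axes, in that order (R = Rz(yaw) Ry(pitch) Rx(roll)).
In Python, from cell import env gives the robot as it stands.
- The arm moves only by the tool drive_effector, called after "Emit:" as a command line: name --argument value ..., lists and objects as JSON in quotes. Schema: {"type":"object","properties":{"increments":{"type":"string"},"clamp_n":{"type":"number"},"only":{"type":"string"},"quiet":{"type":"boolean"},"lines":{"type":"string"}},"required":["increments"],"additionalProperties":false}. increments is a string of 1 to 5 rows, parted by a bar, with the numbers parted by commas; each row has 5 numbers: the opening from 0.0 (shut) to 1.0 (fully open), then dx, dy, dz in fractions of the full range, 1 being 800 mm, then a turn about the tool's z in parts of the range, where 1.0 means 90 degrees; each row shifts and turns the commanded pose from where the row before left it, along the tool's axes as they then stand; what a row does not reach is not made up. A row lasts 1/12 s, in which the tool goes at most 41.7 mm and 0.125 rad, less where a joint would pass 70% of its speed; a pose out of reach is approached as far as the arm can. The fingers move at their own pace and stop on an object; clamp_n is the grip in N (left out, the last holds). Time passes only in rows, so rows that do not move let the fingers close. The tool returns the time, the measured TCP pose, the force, the opening and the grip force at its end. only (a regular expression) keeps the lines of the reply that match it, lines (a string "A,B") keeps lines A to B, and quiet returns only ok. Shift and turn numbers lie between -1 and 1, and a call with a number outside is refused. Input that does not fit is refused with a message, and nothing moves.
- env.get_obs(): the state, without advancing time (a new reading comes with each control period).
- env.capture(name): name is "scene" or "side" or "wrist"; returns a dict with "img" (400x640x3 uint8, red, green, blue), "vfov" (degrees; the focal length in pixels is half the picture's height over the tangent of half this angle, whatever the lens; pixels are square), "cx", "cy" (the principal point, pixels), "rvec" (rotation vector, rad) and "tvec" (3), from world to camera coordinates, as OpenCV has them. Camera axes: x right, y down, z forward; pixel columns grow to the right and rows downward; lengths in mm; the calibration is good to about 2 mm. A picture is of the moment at which its call begins. There is no depth.
- env.hand_in(): hands the job in; it is judged then, once.
The state is a dict: "time": time; "qpos": joint angles; "dq": joint speeds; "joint_efforts": joint torques, N m; "position": TCP position; "eef_rot": TCP orientation; "contact_force": force on the tool from outside, world axes, zero at the start; "wrist_torque": the same for the moment, N m; "opening": opening from 0.0 (shut) to 1.0 (fully open); "grip_force": force on a finger pad.
Only numpy, scipy, OpenCV 4.12 (cv2) and the standard library are available. Lean on these libraries where they do the work, as an engineer would, in place of code of your own. Each camera call takes 0.05 s, during which the arm holds its last target. There are 200 camera calls.

### The job

Restock the coffee-capsule rack without picking anything up. With a fingertip, run the green label clip along the rail on top of the back board, counting the rack's gaps from the left (empty or filled, as you see them from the robot), and stop it centred behind the third gap; then push the green capsule along the worktop into that third gap, rim under the rails, until it is fully home against the back board. Leave the other capsules and the mug beside the rack where they are.

Things in the scene. Friction and masses are not known exactly. Their poses are not given: they have to be found in the camera images.
- rack: fixed low coffee-capsule rack, 322 mm wide; x points through the gaps to the back board, y left, z up; origin on the worktop at mid-width. Seven dark steel T-rails along x leave six gaps, pitch 48 mm, counted from the left: centres y = +120, +72, +24 (third), -24, -72, -120 mm. Back board x = 20 to 30 mm, 38 mm high; a capsule fully home against it has its centre at x = +1 mm
- rack_front (a point): point on the worktop at the front line of the rail noses, mid-width (x = -33 mm in the rack's frame). Rail stems: 6 mm wide, 5.2 mm high; caps 14 mm wide, z = 5.2 to 9.2 mm; so each gap is 42 mm wide at the worktop, 34 mm between caps. Noses are round (stems end 4 mm behind caps). Wooden cheeks at both ends of the rack: 16 mm high, 38 mm at the back
- label_rail (a point): middle of the top of the label rail: an aluminium strip 4 mm thick, on top of the back board (x = +25 mm in the rack's frame), its top 45 mm above the worktop; a black end stop at each end, 47.5 mm high
- clip (a joint): slide of the label clip along the label rail, m: 0 = centred behind the first (leftmost) gap, growing to the right (towards the rack's -y), 0.048 per gap (0.096 = centred behind the third gap), range 0 to 0.24. It moves stiffly (dry friction about 1.2 N) and stays where it is left
- clip_top (a point): centre of the top face of the label clip, a green saddle with white labels, 26 mm along the rail (y), 16 mm across (x), its body from z = 38.5 mm up to 60.5 mm above the worktop (this point)
- green_capsule: loose green coffee capsule standing rim down on the worktop in front of the rack; origin at the centre of its underside. Rim: 38 mm diameter, 2.5 mm thick; above it the body tapers from 29 mm diameter at the rim to 24 mm at 24 mm height and a domed top, 30 mm high in all; 12 to 21 g
- copper_capsule: copper-coloured capsule of the same shape, already home in another gap of the rack; leave it. Origin at the centre of its underside
- blue_capsule: blue capsule of the same shape, already home in another gap of the rack; leave it. Origin at the centre of its underside
- mug: small white mug standing to the right of the rack, 60 mm diameter, 87 mm with its handle, 50 mm high; leave it. Origin at the centre of its underside

How it is judged:
By the outcome, as a careful person would: the job done as asked, in the order asked, and still so for the second after the job is handed in, with the robot touching nothing.
It also fails if it takes over 64 s, if anything falls off the work surface, if the arm or the gripper's body presses on something with over 40 N, if the wrist force passes 120 N, or if a joint passes its speed limit or range.

## Working session

There is one attempt and no reset: what is moved stays moved. The work goes in short steps, Python scripts to look and compute and a tool call to move; the robot and the scene stay as the last step left them, time stands still between calls to the robot, and variables do not carry over. Pictures are saved under pics/ and viewed, at most 12 in all, crops included, and the job is handed in when it is done.

```bash
ls; mkdir -p pics; cat > h.py <<'E'
import numpy as np, cv2
from cell import env
def cap(n):
    c=env.capture(n); c['n']=n; return c
def K(c):
    h,w=c['img'].shape[:2]; f=h/2/np.tan(np.radians(c['vfov'])/2)
    return f
def ray(c,u,v):
    R=cv2.Rodrigues(np.array(c['rvec'],float))[0]; t=np.array(c['tvec'],float).ravel()
    d=R.T@np.array([(u-c['cx'])/K(c),(v-c['cy'])/K(c),1]); return -R.T@t,d/np.linalg.norm(d)
def onz(c,u,v,z):
    o,d=ray(c,u,v); return o+d*(z-o[2])/d[2]
def proj(c,p):
    R=cv2.Rodrigues(np.array(c['rvec'],float))[0]; t=np.array(c['tvec'],float).ravel()
    q=R@np.array(p,float)+t; return np.array([c['cx']+K(c)*q[0]/q[2],c['cy']+K(c)*q[1]/q[2]])
def tri(c1,p1,c2,p2):
    o1,d1=ray(c1,*p1);o2,d2=ray(c2,*p2)
    s=np.linalg.lstsq(np.c_[d1,-d2],o2-o1,rcond=None)[0]
    a=o1+s[0]*d1;b=o2+s[1]*d2; return (a+b)/2,np.linalg.norm(a-b)
def save(c,f): cv2.imwrite('pics/'+f,c['img'][:,:,::-1])
E
python3 - <<'E'
from h import *
import pickle
o=env.get_obs(); print(o['position'],o['eef_rot'],o['time'],o['opening'])
D={}
for n in ('scene','side','wrist'):
    c=cap(n); D[n]=c; save(c,n+'0.png'); print(n,c['vfov'],c['cx'],c['cy'],ray(c,320,200))
pickle.dump(D,open('d0.pkl','wb'))
E
```

```text
cell.py
pics
[ 167.48621776 -627.41869219  204.60606263] [-3.13983632e+00  1.87319622e-05  2.60800975e-01] 0.0 0.9997600909384412
scene 45.99726926281499 319.37472617178355 197.3267972349135 (array([-181.34870636,  565.69505418,  819.97732197]), array([ 0.59415832, -0.45486516, -0.66338042]))
side 46.691287830037034 317.1360230055693 198.8822080347937 (array([ 430.40095346, -805.58354595,  587.20918408]), array([ 0.0629719 ,  0.84463728, -0.53162243]))
wrist 64.36301898200372 320.18988583334556 198.72522220672315 (array([ 238.40254195, -607.34841655,  384.93414293]), array([-0.24562728, -0.06246047, -0.96734995]))
```

View pics/scene0.png

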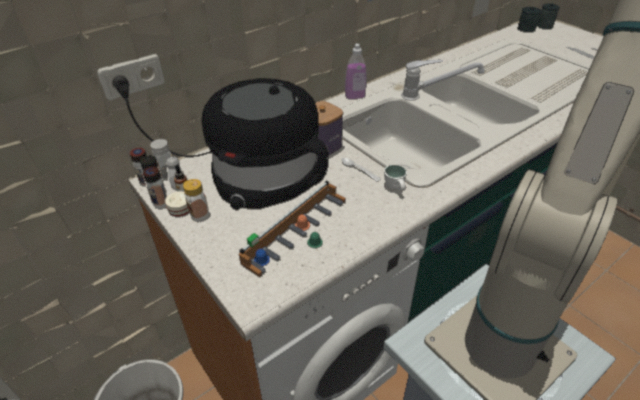

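View pics/side0.png

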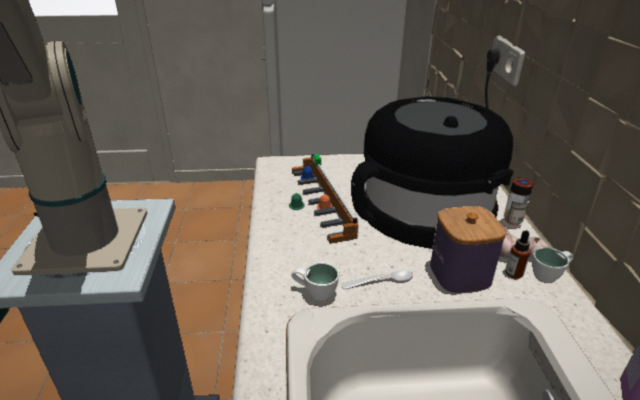

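The rack is at left ahead of the robot, with the big cooker close behind it: clip at scene px (253,240), green capsule (315,240), copper (302,220), blue (262,256). I'll compute rough positions and enlarge the rack in both views.

```bash
python3 - <<'E'
from h import *
import pickle
D=pickle.load(open('d0.pkl','rb')); s,w=D['scene'],D['side']
for nm,a,b in [('green',(315,240),(296,201)),('copper',(302,220),(324,201)),('blue',(262,256),(307,173)),('clip',(253,240),(317,159)),('mug',(396,178),(320,280))]:
    print(nm,*[x.round(1) for x in tri(s,a,w,b)])
A=cv2.resize(s['img'][170:280,225:355],None,fx=5,fy=5,interpolation=cv2.INTER_CUBIC)
cv2.imwrite('pics/sc_crop.png',A[:,:,::-1])
A=cv2.resize(w['img'][145:250,270:380],None,fx=5,fy=5,interpolation=cv2.INTER_CUBIC)
cv2.imwrite('pics/sd_crop.png',A[:,:,::-1])
E
```

```text
(no output)
```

View pics/sc_crop.png

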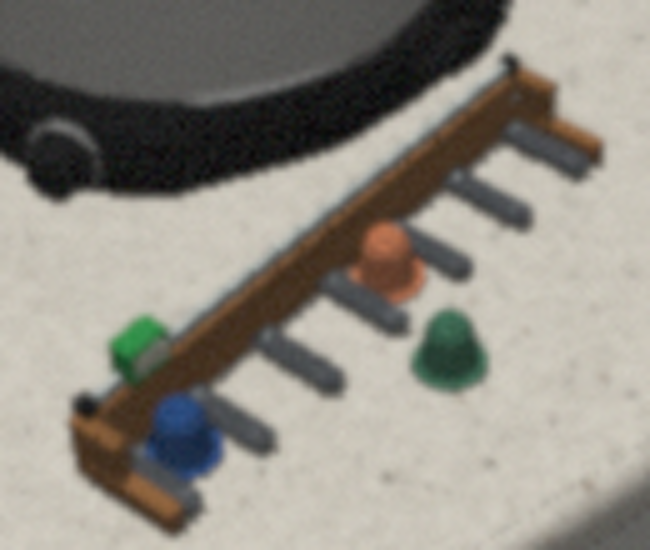

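Blue fills gap 1, copper gap 4, and gap 3 is empty. The clip sits at about gap 1 and the green capsule stands in front of gap 4. I'll move the wrist camera over the rack.

Units first: shifts go in shares of 800 mm and turns go in shares of 90 degrees. So 33 mm / 800 = 0.0413, -24 mm / 800 = -0.03.

Emit:
drive_effector --increments "0,0.0413,-0.03,-0.0063,0 | 0,0.0413,-0.03,-0.0063,0 | 0,0.0413,-0.03,-0.0063,0 | 0,0.0413,-0.03,-0.0063,0 | 0,0.0413,-0.03,0,0"

```text
time: 0.57
position: [297.2, -468.3, 226.2]
eef_rot: [3.14, -0.001, 0.26]
contact_force: [1.6, -0.4, 0.1]
opening: 0.68
grip_force: 0.0
```

Emit:
drive_effector --increments "0,0.0413,-0.03,0,0 | 0,0.0413,-0.03,0,0 | 0,0.0413,-0.03,0,0 | 0,0.0413,-0.03,0,0 | 0,0.0413,-0.03,0,0"

```text
time: 0.98
position: [425.4, -309.3, 225.5]
eef_rot: [-3.141, 0.0, 0.261]
contact_force: [0.8, -0.5, -0.3]
opening: 0.326
grip_force: 0.0
```

Emit:
drive_effector --increments "0,0.0413,-0.03,0,0 | 0,0.0413,-0.03,0,0 | 0,0.0038,-0.05,0,0 | 0,0.0038,-0.05,0,0 | 0,0.0038,-0.05,0,0"

```text
time: 1.4
position: [453.3, -127.4, 225.1]
eef_rot: [-3.141, 0.001, 0.261]
contact_force: [0.5, 0.5, -0.9]
opening: 0.006
grip_force: 0.0
```

Emit:
drive_effector --increments "0,0.0038,-0.05,0,0 | 0,0.0038,-0.05,0,0 | 0,0.0038,-0.05,0,0 | 0,0.0038,-0.05,0,0 | 0,0,0,0,0"

```text
time: 1.82
position: [422.3, 36.3, 225.6]
eef_rot: [-3.138, -0.0, 0.273]
contact_force: [0.4, -0.0, 0.4]
opening: 0.004
grip_force: 0.0
```

Converted, -30 mm / 800 = -0.0375, -10 mm / 800 = -0.0125.

Emit:
drive_effector --increments "0,-0.0063,-0.0375,-0.0125,0 | 0,-0.0063,-0.0375,-0.0125,0 | 0,0,0,0,0 | 0,0,0,0,0"

```text
time: 2.15
position: [398.9, 84.7, 245.9]
eef_rot: [-3.142, -0.001, 0.264]
contact_force: [0.0, -0.4, -0.4]
opening: 0.006
grip_force: 0.0
```

```bash
python3 - <<'E'
from h import *
import pickle
c=cap('wrist'); save(c,'w1.png'); pickle.dump(c,open('w1.pkl','wb')); print(env.get_obs()['position'])
E
```

```text
[399.09644623  83.42291996 245.54720638]
```

Emit:
drive_effector --increments "0,0,-0.0375,0,0 | 0,0,-0.0375,0,0 | 0,0,-0.0375,0,0 | 0,0,0,0,0 | 0,0,0,0,0"

```text
time: 2.62
position: [375.9, 170.5, 245.0]
eef_rot: [3.141, 0.001, 0.262]
contact_force: [0.1, -0.3, -0.4]
opening: 0.005
grip_force: 0.0
```

```bash
python3 - <<'E'
from h import *
import pickle
c=cap('wrist'); save(c,'w2.png'); pickle.dump(c,open('w2.pkl','wb')); print(env.get_obs()['position'])
E
```

```text
[376.13206868 169.32006176 245.00085169]
```

View pics/w1.png

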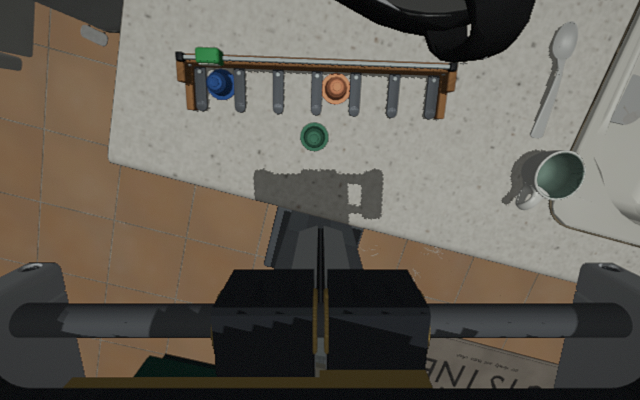

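View pics/w2.png

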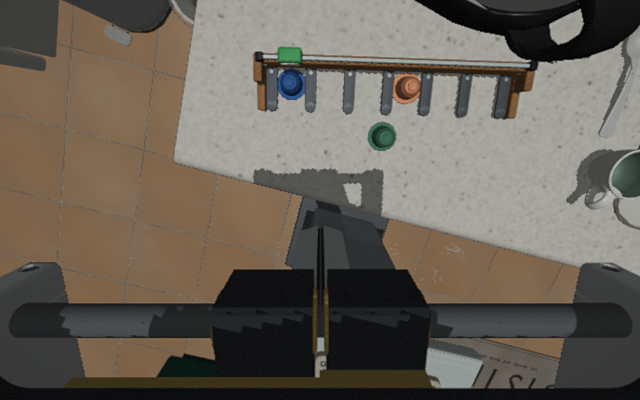

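Both views show the whole rack, with end stops at about (180,57)/(454,66) in w1 and (259,57)/(533,64) in w2. Capsule order from the left is blue, empty, empty, copper, empty, empty. The cooker's handle near (435,45) in w1 and (510,45) in w2 comes closest to the rack. Next I'll measure with masks.

```bash
cat >> h.py <<'E'
def blobs(c,lo,hi,roi,minA=15):
    x0,y0,x1,y1=roi; hsv=cv2.cvtColor(c['img'],cv2.COLOR_RGB2HSV)[y0:y1,x0:x1]
    m=cv2.inRange(hsv,np.array(lo),np.array(hi)); n,l,s,ce=cv2.connectedComponentsWithStats(m)
    return [(ce[i]+[x0,y0],s[i,4],s[i,:4]+[x0,y0,0,0]) for i in np.argsort(-s[:,4]) if i and s[i,4]>=minA]
E
python3 - <<'E'
from h import *
import pickle
a=pickle.load(open('w1.pkl','rb'));b=pickle.load(open('w2.pkl','rb'))
for n,c in(('w1',a),('w2',b)):
    print(n)
    roi=(170,40,470,160) if n=='w1' else (245,40,545,160)
    for nm,lo,hi in [('brightgreen',(50,150,120),(75,255,255)),('darkgreen',(65,90,20),(92,255,160)),('blue',(105,120,30),(125,255,255)),('copper',(2,110,120),(14,255,255)),('black',(0,0,0),(179,255,38)),('grey',(0,0,60),(179,50,125))]:
        for k,A,s in blobs(c,lo,hi,roi)[:9]: print(' ',nm,k.round(1),A,s)
for p,q in [((180,57),(259,57)),((454,66),(533,64)),((430,45),(509,45)),((468,22),(544,18))]: print(*[x.round(1) for x in tri(a,p,b,q)])
E
```

```text
w1
  brightgreen [200.3  52. ] 52 [197  49  13  11]
  darkgreen [313.9 136.5] 581 [301 123  27  28]
  darkgreen [208.8  55.2] 379 [195  48  28  17]
  blue [220.5  84.1] 676 [206  69  28  31]
  copper [335.8  87.6] 480 [322  74  28  30]
  black [450.4  50.5] 866 [426  40  44  32]
  black [179.8  56.9] 59 [176  52  10  11]
  black [197.7  67.3] 31 [192  66  14   7]
  black [434.   75.7] 24 [428  75  12   3]
  black [444.1  80.9] 23 [442  76   5   9]
  black [278.   69.5] 22 [273  69  11   2]
  black [238.6  68.1] 21 [234  67  11   3]
  black [316.4  70.8] 20 [312  70  11   3]
  black [444.   89.6] 20 [442  86   5   7]
  grey [275.1  88.8] 1687 [206  67 130  49]
  grey [392.3  94.1] 1605 [338  72 101  49]
  grey [200.9  90.6] 457 [192  68  18  44]
  grey [334.6  63.7] 271 [222  56 228  13]
  grey [209.8  64.1] 37 [198  63  22   3]
  grey [183.1  55.5] 37 [175  51  20   9]
w2
  darkgreen [381.5 136.1] 577 [368 123  27  27]
  darkgreen [289.6  54.8] 340 [278  47  24  18]
  blue [291.1  83.9] 679 [277  69  28  31]
  copper [407.2  87. ] 444 [393  73  27  31]
  copper [514.1 102. ] 22 [512  96   6  13]
  black [528.8  50.5] 716 [507  40  38  31]
  black [258.7  58.1] 32 [256  52   8  10]
  black [505.5  74.8] 26 [500  74  12   3]
  black [519.4  80.4] 23 [516  77   8   6]
  black [270.3  66.6] 19 [265  66  12   4]
  black [427.9  72. ] 17 [423  71  11   3]
  black [375.2 142.6] 16 [373 139   7   8]
  grey [463.7  93.7] 1688 [409  72 105  48]
  grey [348.6  89. ] 1628 [293  68 112  48]
  grey [272.4  88.5] 492 [261  67  30  45]
  grey [416.8  63.4] 272 [302  59 228   9]
  grey [290.6  64.1] 30 [280  63  19   3]
  grey [267.8  57.4] 20 [262  54  14   6]
[491.1 273.7  43.6] 0.1
[564.  -25.7  39.9] 1.3
[577.3   7.   36.8] 0.8
[622.3 -34.3   9.3] 3.0
```

```bash
python3 - <<'E'
from h import *
import pickle
a=pickle.load(open('w1.pkl','rb'));b=pickle.load(open('w2.pkl','rb'));D=pickle.load(open('d0.pkl','rb'))
e1,r=tri(a,(180,57),b,(259,57));e2,_=tri(a,(453.5,66),b,(533,65))
pts=[]
for nm,c,x0,x1 in (('w1',a,190,445),('w2',b,264,515)):
    hsv=cv2.cvtColor(c['img'],cv2.COLOR_RGB2HSV)
    for row in (94,98,102,106):
        m=((hsv[row,:,1]<60)&(hsv[row,:,2]<140)&(hsv[row,:,2]>50)).astype(int); m[:x0]=0;m[x1:]=0
        d=np.diff(np.r_[0,m,0]); st=np.where(d==1)[0]; en=np.where(d==-1)[0]-1
        iv=[(s,e) for s,e in zip(st,en) if e-s>=5]
        print(nm,row,iv)
def inrack(p,th,o): 
    d=np.array(p)[:2]-o; return np.array([np.cos(th)*d[0]+np.sin(th)*d[1],-np.sin(th)*d[0]+np.cos(th)*d[1]])
th=np.arctan2(-(e1-e2)[0],(e1-e2)[1]); mid=(e1+e2)/2; o=mid[:2]-25*np.array([np.cos(th),np.sin(th)])
print(th,o,e1,e2)
for nm,p,q in [('green',(313.9,136.5),(381.5,136.1)),('clip',(208.8,55.2),(289.6,54.8)),('blue',(220.5,84.1),(291.1,83.9)),('cop',(335.8,87.6),(407.2,87))]:
    P,r=tri(a,p,b,q); print(nm,P.round(1),r.round(1),inrack(P,th,o).round(1))
for z in(40,100,150,200):
  print(z,[inrack(onz(a,u,v,z),th,o).round(0) for u,v in((345,0),(372,15),(400,27),(428,42))],[inrack(onz(b,u,v,z),th,o).round(0) for u,v in((415,0),(450,18),(507,45))])
c=D['scene']
for y in(-100,-50,0,24,50):
  p=o+np.array([np.cos(th)*25-np.sin(th)*y,np.sin(th)*25+np.cos(th)*y]); print(y,proj(c,[*p,45]),proj(D['side'],[*p,45]))
E
```

```text
w1 94 [(np.int64(196), np.int64(210)), (np.int64(234), np.int64(245)), (np.int64(272), np.int64(283)), (np.int64(311), np.int64(321)), (np.int64(350), np.int64(360)), (np.int64(387), np.int64(398)), (np.int64(427), np.int64(437))]
w1 98 [(np.int64(196), np.int64(208)), (np.int64(234), np.int64(246)), (np.int64(272), np.int64(284)), (np.int64(311), np.int64(322)), (np.int64(348), np.int64(360)), (np.int64(386), np.int64(398)), (np.int64(424), np.int64(436))]
w1 102 [(np.int64(196), np.int64(206)), (np.int64(234), np.int64(247)), (np.int64(272), np.int64(283)), (np.int64(311), np.int64(321)), (np.int64(349), np.int64(360)), (np.int64(387), np.int64(398)), (np.int64(426), np.int64(436))]
w1 106 [(np.int64(197), np.int64(208)), (np.int64(234), np.int64(246)), (np.int64(272), np.int64(284)), (np.int64(310), np.int64(322)), (np.int64(348), np.int64(359)), (np.int64(385), np.int64(397)), (np.int64(423), np.int64(435))]
w2 94 [(np.int64(266), np.int64(278)), (np.int64(303), np.int64(315)), (np.int64(343), np.int64(354)), (np.int64(381), np.int64(391)), (np.int64(420), np.int64(431)), (np.int
[... 1258 characters left out ...]
ray([ 48., -77.]), array([  36., -105.])] [array([68., -0.]), array([ 54., -34.]), array([ 33., -90.])]
150 [array([ 53., -22.]), array([ 43., -43.]), array([ 35., -66.]), array([ 25., -89.])] [array([52., 13.]), array([ 40., -16.]), array([ 22., -64.])]
200 [array([ 37., -19.]), array([ 29., -37.]), array([ 23., -55.]), array([ 14., -74.])] [array([35., 25.]), array([26.,  2.]), array([ 11., -37.])]
-100 [313.04753934 191.25217395] [346.60572813 206.07929491]
-50 [300.26411727 201.62858309] [338.83027122 194.52588763]
0 [286.82431726 212.53777963] [331.63779975 183.8387276 ]
24 [280.12503844 217.9756395 ] [328.37357782 178.98848075]
50 [272.67625364 224.02187957] [324.96511659 173.9239114 ]
```

View pics/sd_crop.png

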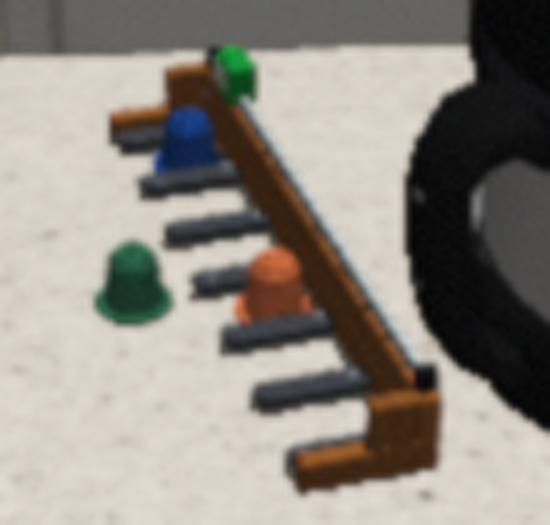

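```bash
python3 - <<'E'
from h import *
import pickle
a=pickle.load(open('w1.pkl','rb'));b=pickle.load(open('w2.pkl','rb'));D=pickle.load(open('d0.pkl','rb'))
th=0.2352;o=np.array([502.5,118.9])
def w(x,y,z):return [o[0]+np.cos(th)*x-np.sin(th)*y,o[1]+np.sin(th)*x+np.cos(th)*y,z]
L={}
for n,c in (('scene',D['scene']),('side',D['side']),('w1',a),('w2',b)):
    L[n]=(c,cv2.morphologyEx((c['img'].max(2)<75).astype(np.uint8),cv2.MORPH_CLOSE,np.ones((9,9))))
# grid hull: is the point dark in all views that see it?
for z in (60,100,140,160,180,210,240):
    out=[]
    for y in (-120,-90,-60,-30,0,30,60,90,120):
        first=None
        for x in range(30,140,3):
            ok=True
            for n,(c,m) in L.items():
                u,v=np.round(proj(c,w(x,y,z))).astype(int)
                if 0<=u<640 and 0<=v<400 and not (m[v,u] or (n in('scene','side') and c['img'][v,u].max()<135 and np.ptp(c['img'][v,u].astype(int))<25)): ok=False
            if ok: first=x;break
        out.append(first)
    print(z,out)
E
```

```text
60 [36, 54, 63, 78, 84, 96, 129, None, None]
100 [30, 45, 54, 75, 102, 90, 69, 69, None]
140 [51, 54, 75, 51, 57, 57, 57, 54, 54]
160 [51, 63, 33, 42, 51, 51, 48, 48, 48]
180 [30, 39, 30, 36, 45, 45, 42, 42, 42]
210 [30, 30, 30, 30, 36, 33, 33, 33, 30]
240 [30, 30, 30, 30, 30, 30, 30, 30, 30]
```

```bash
python3 - <<'E'
from h import *
import pickle
D=pickle.load(open('d0.pkl','rb'));s,w=D['scene'],D['side']
th=0.2352;o=np.array([502.5,118.9])
def inr(p):
    d=np.array(p)[:2]-o; return np.array([np.cos(th)*d[0]+np.sin(th)*d[1],-np.sin(th)*d[0]+np.cos(th)*d[1]])
P,r=tri(s,(274,90),w,(451,122)); print('knob',P,r,inr(P))
# silhouette radius: distance of edge rays (in the horizontal plane) from the vertical axis through the knob
for n,c,pts in(('side',w,[(366,135),(366,150),(380,115),(512,135),(508,165)]),('scene',s,[(204,120),(319,120),(206,145),(318,150)])):
    for p in pts:
        O,d=ray(c,*p); h=d[:2]/np.linalg.norm(d[:2]); v=P[:2]-O[:2]; t=v@h
        print(n,p,'r',abs(h[0]*v[1]-h[1]*v[0]).round(1),'z',(O[2]+d[2]*t/np.linalg.norm(d[:2])).round(1))
E
```

```text
knob [739.67294118   2.58580057 242.64532485] 2.772771323634535 [ 203.53746889 -168.38199362]
side (366, 135) r 158.8 z 208.7
side (366, 150) r 156.9 z 175.8
side (380, 115) r 134.3 z 250.3
side (512, 135) r 111.9 z 237.8
side (508, 165) r 117.5 z 177.6
scene (204, 120) r 183.6 z 187.3
scene (319, 120) r 113.1 z 151.4
scene (206, 145) r 191.2 z 113.4
scene (318, 150) r 109.1 z 54.1
```

Cooker estimate: radius about 140 mm, centred near (195,-103) in the rack frame. I'll keep the gripper turned slightly away from it and come onto the clip 5 mm off-centre towards the robot.

Converted, 26.5 mm / 800 = 0.0331, -17.5 mm / 800 = -0.0219, 0.07 rad / 1.5708 = 0.0446.

```bash
cat >> h.py <<'E'
TH=0.2352;O=np.array([502.5,118.9])
def inr(p):
    d=np.array(p)[:2]-O; return np.array([np.cos(TH)*d[0]+np.sin(TH)*d[1],-np.sin(TH)*d[0]+np.cos(TH)*d[1]])
def wr(x,y,z): return np.array([O[0]+np.cos(TH)*x-np.sin(TH)*y,O[1]+np.sin(TH)*x+np.cos(TH)*y,z])
def go(x,y,z):
    o=env.get_obs(); from scipy.spatial.transform import Rotation as R
    r=R.from_euler('xyz',o['eef_rot']).as_matrix(); p=np.array(o['position'])
    print('at',inr(p).round(1),p[2].round(1),'yaw-TH',round(o['eef_rot'][2]-TH,3),'F',np.round(o['contact_force'],1),'t',o['time'],'-> tool d',(r.T@(wr(x,y,z)-p)).round(1))
E
```

Emit:
drive_effector --increments "0,0.0331,-0.0219,0.0313,0 | 0,0.0331,-0.0219,0.0313,0 | 0,0.0331,-0.0219,0.0313,0 | 0,0.0331,-0.0219,0.0313,0.0446 | 0,0.0331,-0.0219,0.0313,0.0446"

```text
time: 3.08
position: [484.9, 286.1, 118.7]
eef_rot: [3.14, 0.0, 0.114]
contact_force: [0.0, 0.5, 1.0]
opening: 0.003
grip_force: 0.0
```

Emit:
drive_effector --increments "0,0,0,0,0 | 0,0,0,0,0"

```text
time: 3.25
position: [483.0, 285.5, 117.5]
eef_rot: [3.138, 0.004, 0.119]
contact_force: [-0.5, -0.5, 0.9]
opening: 0.007
grip_force: 0.0
```

```bash
python3 -c "
from h import *
go(20,168,52)"
```

```text
at [ 19.9 166.5] 117.5 yaw-TH -0.116 F [-0.5 -0.5  0.9] t 3.25 -> tool d [ 0.2 -1.7 65.5]
```

Converted, 25 mm / 800 = 0.0313, 15 mm / 800 = 0.0188.

Emit:
drive_effector --increments "0,0,-0.0025,0.0313,0 | 0,0,0,0.0313,0 | 0,0,0,0.0188,0 | 0,0,0,0,0 | 0,0,0,0,0"

```text
time: 3.67
position: [482.9, 287.7, 56.5]
eef_rot: [3.141, -0.0, 0.119]
contact_force: [-0.4, 0.2, 0.4]
opening: 0.005
grip_force: 0.0
```

```bash
python3 - <<'E'
from h import *
go(20,145,52)
c=cap('wrist'); import pickle; pickle.dump(c,open('w3.pkl','wb')); save(c,'w3.png')
E
```

```text
at [ 20.3 168.7] 56.5 yaw-TH -0.116 F [-0.4  0.2  0.4] t 3.6667 -> tool d [ 2.5 23.6  4.5]
```

View pics/w3.png

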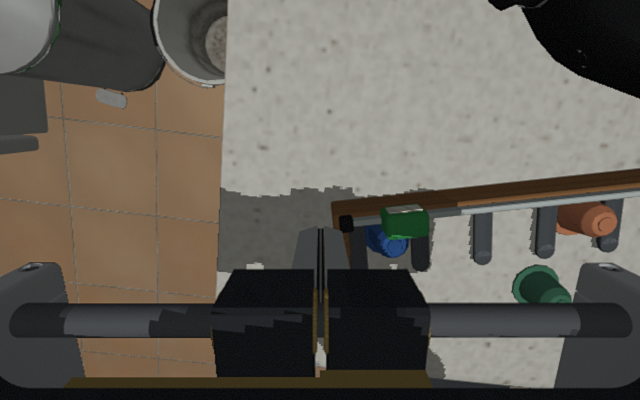

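Converted, 6 mm / 800 = 0.0075, 4.5 mm / 800 = 0.0056.

Emit:
drive_effector --increments "0,0,0,0.0056,0 | 0,0,0,0,0 | 0,0.0009,0.0075,0,0 | 0,0.0009,0.0075,0,0"

```text
time: 4.05
position: [485.7, 278.0, 51.6]
eef_rot: [-3.141, -0.001, 0.122]
contact_force: [0.9, -0.6, -0.4]
opening: 0.012
grip_force: 0.0
```

Emit:
drive_effector --increments "0,0.0006,0.005,0,0 | 0,0.0006,0.005,0,0 | 0,0,0,0,0"

```text
time: 4.3
position: [487.9, 268.6, 51.1]
eef_rot: [3.141, -0.0, 0.119]
contact_force: [0.2, 0.0, -0.9]
opening: 0.004
grip_force: 0.0
```

```bash
python3 -c "
from h import *
go(20,60,52)
c=cap('wrist');print(c['tvec'],[proj(c,env.get_obs()['position'])]);[print(x) for x in blobs(c,(50,150,60),(92,255,255),(300,170,480,260))[:2]]"
```

```text
at [ 20.7 149. ] 51.1 yaw-TH -0.116 F [ 0.2  0.  -0.9] t 4.3 -> tool d [ 9.7 88.5 -0.9]
[210.14971668 513.54188657 371.23709687] [array([321.81552764, 241.93820131])]
(array([376.1013986, 233.3018648]), np.int32(858), array([355, 220,  43,  27]))
```

Converted, 4 mm / 800 = 0.005, 0.4 mm / 800 = 0.0005.

Emit:
drive_effector --increments "0,0.0005,0.005,0,0 | 0,0.0005,0.005,0,0 | 0,0.0005,0.005,0,0 | 0,0.0005,0.005,0,0 | 0,0,0,0,0"

```text
time: 4.77
position: [491.2, 253.6, 51.0]
eef_rot: [3.141, -0.0, 0.12]
contact_force: [-0.3, -0.6, -0.3]
opening: 0.004
grip_force: 0.2
```

Emit:
drive_effector --increments "0,0.0009,0.0075,0,0 | 0,0.0009,0.0075,0,0 | 0,0.0009,0.0075,0,0 | 0,0.0009,0.0075,0,0 | 0,0.0009,0.0075,0,0"

```text
time: 5.18
position: [498.1, 224.3, 51.0]
eef_rot: [3.141, 0.0, 0.12]
contact_force: [0.4, 1.2, 0.2]
opening: 0.002
grip_force: 0.7
```

```bash
python3 -c "
from h import *
go(20,60,52)
c=cap('wrist')
for k,A,s in blobs(c,(50,150,60),(92,255,255),(300,170,480,260))[:2]: print(k,A,s)"
```

```text
at [ 20.3 103.6] 51.0 yaw-TH -0.115 F [0.4 1.2 0.2] t 5.1833 -> tool d [ 4.7 43.3 -1. ]
[363.96223958 234.19270833] 768 [344 222  42  25]
```

Converted, 6 mm / 800 = 0.0075, 0.7 mm / 800 = 0.0009.

Emit:
drive_effector --increments "0,0.0009,0.0075,0,0 | 0,0.0009,0.0075,0,0 | 0,0.0009,0.0075,0,0 | 0,0.0009,0.0075,0,0 | 0,0.0009,0.0075,0,0"

```text
time: 5.65
position: [505.0, 195.1, 51.0]
eef_rot: [3.141, 0.0, 0.121]
contact_force: [-0.0, 0.6, 0.1]
opening: 0.005
grip_force: 0.7
```

Emit:
drive_effector --increments "0,0.0008,0.0063,0,0 | 0,0.0008,0.0063,0,0 | 0,0,0,0,0"

```text
time: 5.9
position: [507.7, 184.3, 50.9]
eef_rot: [3.141, 0.0, 0.119]
contact_force: [-0.3, 0.7, -0.0]
opening: 0.003
grip_force: 0.0
```

```bash
python3 - <<'E'
from h import *
go(20,60,52)
c=cap('wrist')
for k,A,s in blobs(c,(50,150,60),(92,255,255),(300,170,480,260))[:2]: print(k,A,s)
hsv=cv2.cvtColor(c['img'],cv2.COLOR_RGB2HSV)
cv2.imwrite('pics/w4.png',cv2.resize(c['img'][150:310,280:480],None,fx=4,fy=3.75)[:,:,::-1])
import pickle; pickle.dump(c,open('w4.pkl','wb'))
E
```

```text
at [20.3 62.4] 50.9 yaw-TH -0.116 F [-0.3  0.7 -0. ] t 5.9 -> tool d [-0.   2.4 -1.1]
[364.45612134 234.43553629] 923 [343 222  43  27]
```

View pics/w4.png

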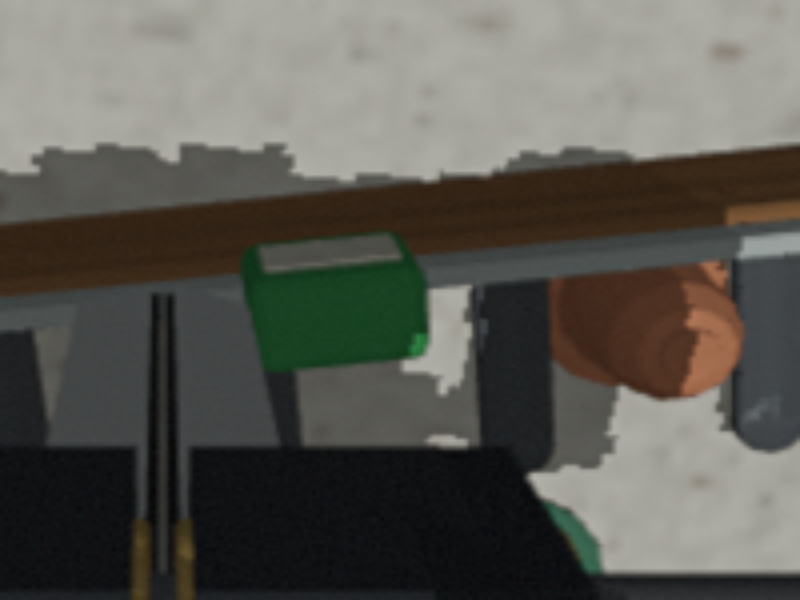

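The crop shows the finger against the clip's left face. The clip's top face has corners at about (262,272), (418,262), (268,370) and (428,352) in the crop, centre about (366,235) in the full image. I'll project it onto z = 60.5 and measure it relative to the rails in the same view.

```bash
python3 - <<'E'
from h import *
import pickle
c=pickle.load(open('w4.pkl','rb'))
f=lambda x,y:(280+x/4,150+y/3.75)
for p in [(258,275),(418,265),(268,370),(428,352)]: print(inr(onz(c,*f(*p),60.5)).round(1))
print('rail caps at z9.2: rail4 L/R, rail5 L/R')
for p in [(481,430),(552,430),(735,400),(800,400)]: print(inr(onz(c,*f(*p),9.2)).round(1))
print(inr(onz(a:=pickle.load(open('w1.pkl','rb')),208.8,53,58)))
# rail y in w1,w2
b=pickle.load(open('w2.pkl','rb'))
print([inr(onz(a,u+.0,100,9.2))[1].round(1) for u in(201.5,240,278,316.2,354.5,392,430.5)])
print([inr(onz(b,u,100,9.2))[1].round(1) for u in(272,310,348.2,386.2,424.5,463,502)])
E
```

```text
[33.9 48.7]
[32.9 26.1]
[18.4 48.8]
[18.7 25.6]
rail caps at z9.2: rail4 L/R, rail5 L/R
[-21.9   7.6]
[-23.5  -5.8]
[-20.8 -40.5]
[-22.3 -52.7]
[ 27.67385521 116.06874544]
[np.float64(144.4), np.float64(96.1), np.float64(48.5), np.float64(0.5), np.float64(-47.5), np.float64(-94.5), np.float64(-142.8)]
[np.float64(144.2), np.float64(96.7), np.float64(48.9), np.float64(1.4), np.float64(-46.5), np.float64(-94.7), np.float64(-143.4)]
```

Converted, 4 mm / 800 = 0.005, 2.5 mm / 800 = 0.0031.

Emit:
drive_effector --increments "0,0.0006,0.005,0,0 | 0,0.0006,0.005,0,0 | 0,0.0004,0.0031,0,0 | 0,0,0,0,0 | 0,0,0,0,0"

```text
time: 6.37
position: [510.2, 175.4, 51.0]
eef_rot: [3.141, -0.0, 0.12]
contact_force: [0.6, 0.6, -1.0]
opening: 0.002
grip_force: 0.0
```

```bash
python3 - <<'E'
from h import *
import pickle
go(20,49,52)
c=cap('wrist'); pickle.dump(c,open('w5.pkl','wb'))
for k,A,s in blobs(c,(50,150,30),(92,255,255),(330,200,400,260))[:2]: print(k,A,s)
d=cap('scene');pickle.dump(d,open('s5.pkl','wb'))
for k,A,s in blobs(d,(50,150,60),(70,255,255),(230,170,330,270))[:2]: print(k,A,s, inr(onz(d,*k,50)))
E
```

```text
at [20.7 53.2] 51.0 yaw-TH -0.115 F [ 0.6  0.6 -1. ] t 6.3667 -> tool d [-0.2  4.2 -1. ]
[364.07383178 233.88598131] 1070 [341 217  46  32]
```

Converted, -30 mm / 800 = -0.0375, -25 mm / 800 = -0.0313.

Emit:
drive_effector --increments "0,0,-0.01,0,0 | 0,0,0,-0.025,0 | 0,-0.0313,0,-0.0375,0 | 0,-0.0313,0,-0.0375,0 | 0,-0.0313,0,-0.0375,0"

```text
time: 6.88
position: [433.2, 175.1, 161.7]
eef_rot: [3.142, 0.001, 0.121]
contact_force: [-1.0, -0.6, 0.6]
opening: 0.007
grip_force: 0.0
```

Emit:
drive_effector --increments "0,-0.0313,0.005,-0.0375,0 | 0,-0.025,0.0125,-0.0375,0 | 0,0,0.0125,-0.025,-0.0382 | 0,0,0,0,-0.0318 | 0,0,0,0,0"

```text
time: 7.3
position: [393.4, 145.9, 242.6]
eef_rot: [-3.141, -0.004, 0.232]
contact_force: [0.5, -0.6, -1.1]
opening: 0.004
grip_force: 0.0
```

```bash
cat > look.py <<'E'
from h import *
import pickle,sys
go(0,0,0)
c=cap('wrist'); pickle.dump(c,open(sys.argv[1]+'.pkl','wb'))
save(c,sys.argv[1]+'.png')
for nm,lo,hi in [('green',(50,90,20),(92,255,255)),('blue',(105,120,30),(125,255,255)),('copper',(2,110,120),(14,255,255))]:
    for k,A,s in blobs(c,lo,hi,(100,30,560,190),100)[:3]: print(nm,k.round(1),A,s,inr(onz(c,*k,10)).round(1),inr(onz(c,*k,57)).round(1))
hsv=cv2.cvtColor(c['img'],cv2.COLOR_RGB2HSV)
uv=[np.round(proj(c,wr(-26,y,9.2))).astype(int) for y in (144,96,48,0,-48,-96)]
for u,v in uv:
    if not(15<u<625): continue
    r=hsv[v,u-15:u+16]; m=np.where((r[:,1]<60)&(r[:,2]<140)&(r[:,2]>50))[0]
    if len(m): print('rail',u-15+m.min(),u-15+m.max(),inr(onz(c,u-15+(m.min()+m.max())/2,v,9.2))[1].round(1))
E
python3 look.py w6
```

```text
at [-99.8  51.7] 242.6 yaw-TH -0.003 F [ 0.5 -0.6 -1.1] t 7.3 -> tool d [ 99.   51.4 242.9]
green [359.  144.2] 574 [346 131  27  27] [-59.4   3.7] [-55.7   9.3]
green [342.7  68.2] 352 [331  61  24  17] [31.9 26. ] [25.2 29. ]
blue [266.2  95.2] 674 [252  81  28  30] [  0.9 120.2] [ -2.3 112.6]
copper [382.1  94.9] 475 [368  81  28  30] [  0.9 -23.3] [ -2.2 -14.6]
rail 242 253 145.2
rail 281 291 96.6
rail 318 329 49.3
rail 356 367 1.3
rail 393 405 -45.9
rail 431 443 -93.8
```

View pics/w6.png

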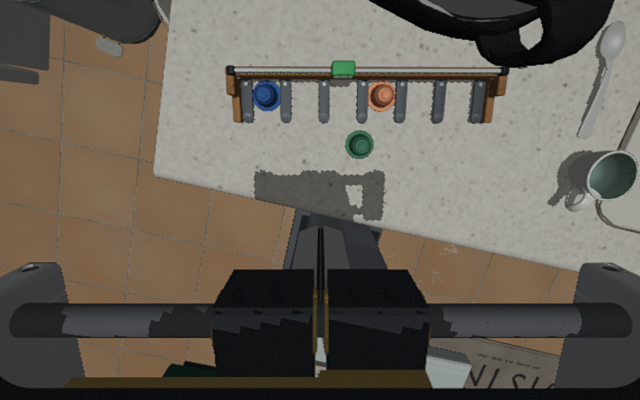

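The clip (343,68) now sits in front of gap 3, about 3.6 mm too far left relative to the rails (318–329, 356–367). I'll push it the remaining distance.

Converted, 30 mm / 800 = 0.0375, 25 mm / 800 = 0.0313, 0.06 rad / 1.5708 = 0.0382.

Emit:
drive_effector --increments "0,0,0,0,0.0382 | 0,0,0,0,0.035 | 0,0.0313,0,0.025,0 | 0,0.0313,0,0.0375,0 | 0,0.0313,0,0.0375,0"

```text
time: 7.77
position: [468.4, 155.1, 159.7]
eef_rot: [-3.141, -0.001, 0.115]
contact_force: [1.3, 0.3, 0.0]
opening: 0.007
grip_force: 0.0
```

Emit:
drive_effector --increments "0,0.0313,0,0.0375,0 | 0,0.0188,-0.0188,0.025,0 | 0,0,0,0.025,0 | 0,0,0,0,0"

```text
time: 8.1
position: [502.3, 173.9, 86.0]
eef_rot: [3.14, 0.009, 0.116]
contact_force: [-0.6, 0.5, -1.1]
opening: 0.003
grip_force: 0.0
```

```bash
python3 -c "
from h import *
go(20.5,59,51)"
```

```text
at [12.6 53.5] 86.0 yaw-TH -0.119 F [-0.6  0.5 -1.1] t 8.1 -> tool d [ 7.5 -6.4 34.9]
```

Converted, 15 mm / 800 = 0.0188, 7.5 mm / 800 = 0.0094.

Emit:
drive_effector --increments "0,0.0094,-0.0081,0,0 | 0,0,0,0.0188,0 | 0,0,0,0.0188,0 | 0,0,0,0.0063,0 | 0,0,0,0,0"

```text
time: 8.52
position: [511.7, 181.1, 56.0]
eef_rot: [3.141, 0.001, 0.116]
contact_force: [1.1, -0.5, 0.4]
opening: 0.003
grip_force: 0.0
```

```bash
python3 -c "
from h import *
go(20.5,49.6,51)"
```

```text
at [23.4 58.3] 56.0 yaw-TH -0.12 F [ 1.1 -0.5  0.4] t 8.5167 -> tool d [-1.9  9.   5. ]
```

Converted, 4 mm / 800 = 0.005, 3 mm / 800 = 0.0038.

Emit:
drive_effector --increments "0,-0.0025,0,0.005,0 | 0,0.0006,0.005,0,0 | 0,0.0004,0.0038,0,0 | 0,0.0003,0.0025,0,0 | 0,0,0,0,0"

```text
time: 8.93
position: [512.6, 171.4, 52.6]
eef_rot: [-3.141, -0.001, 0.115]
contact_force: [0.1, 1.5, 1.2]
opening: 0.006
grip_force: 0.4
```

```bash
python3 -c "
from h import *
go(20.5,49.6,51)"
```

```text
at [22.  48.7] 52.6 yaw-TH -0.12 F [0.1 1.5 1.2] t 8.9333 -> tool d [-1.6 -0.7  1.6]
```

Converted, -30 mm / 800 = -0.0375, -25 mm / 800 = -0.0313.

Emit:
drive_effector --increments "0,0,-0.01,0,0 | 0,0,0,-0.025,0 | 0,-0.0313,0.0063,-0.0375,0 | 0,-0.0313,0.0063,-0.0375,0 | 0,-0.0313,0.0063,-0.0375,0"

```text
time: 9.35
position: [437.1, 156.5, 162.8]
eef_rot: [3.142, 0.001, 0.116]
contact_force: [-0.3, -0.1, 0.4]
opening: 0.004
grip_force: 0.0
```

Emit:
drive_effector --increments "0,-0.0313,0.0063,-0.0375,0 | 0,-0.025,0.0125,-0.0375,0 | 0,0,0.0125,-0.025,-0.0382 | 0,0,0,0,-0.0382 | 0,0,0,0,0"

```text
time: 9.77
position: [397.3, 126.6, 243.7]
eef_rot: [-3.141, -0.004, 0.237]
contact_force: [0.1, 0.1, 0.2]
opening: 0.001
grip_force: 0.0
```

```bash
python3 look.py w7
```

```text
at [-100.5   32. ] 243.7 yaw-TH 0.002 F [0.1 0.1 0.2] t 9.7667 -> tool d [ 99.4  32.2 244.1]
green [343.9 143.8] 580 [331 131  27  27] [-59.5   3.4] [-55.9   6.8]
green [327.5  68. ] 348 [316  61  24  16] [31.7 25.3] [24.9 26.2]
blue [251.   94.4] 669 [237  80  28  30] [  0.8 120. ] [ -2.4 110.2]
copper [366.5  94.8] 471 [352  81  28  30] [  0.7 -23.4] [ -2.5 -17. ]
rail 227 238 145.0
rail 265 276 96.9
rail 303 313 49.5
rail 341 351 1.4
rail 378 389 -46.0
rail 415 427 -93.4
```

```bash
python3 - <<'E'
from h import *
import pickle
for n in('w6','w7'):
    c=pickle.load(open(n+'.pkl','rb'))
    E=[]
    for y in(154,-154):
        u,v=np.round(proj(c,wr(25,y+1,45))).astype(int)
        g=c['img'].max(2)[v-7:v+8,u-9:u+10]; m=(g<45).astype(np.uint8); ys,xs=np.nonzero(m)
        uu,vv=u-9+xs.mean(),v-7+ys.mean(); E.append(inr(onz(c,uu,vv,45))); print(n,(u,v),(uu.round(1),vv.round(1)),m.sum(),E[-1].round(1), xs.min()+u-9,xs.max()+u-9)
    print('mid',(E[0]+E[1])/2)
    # clip top-face edges by green gradient along rows
    hsv=cv2.cvtColor(c['img'],cv2.COLOR_RGB2HSV); 
    for k in range(62,77,2):
        r=np.where((hsv[k,300:380,1]>130)&(abs(hsv[k,300:380,0].astype(int)-65)<15))[0]+300
        if len(r): print(k,r.min(),r.max(),inr(onz(c,(r.min()+r.max())/2,k,60.5)).round(1))
E
```

```text
w6 (np.int64(229), np.int64(70)) (np.float64(230.7), np.float64(70.9)) 59 [ 24.5 152.9] 227 236
w6 (np.int64(506), np.int64(70)) (np.float64(505.2), np.float64(67.8)) 140 [  26.8 -152.2] 497 515
mid [25.62769237  0.37845711]
62 333 353 [30.9 29. ]
64 332 354 [28.9 29. ]
66 332 354 [26.9 28.9]
68 331 354 [24.9 29.4]
70 332 354 [22.9 28.9]
72 331 354 [20.9 29.4]
74 332 353 [18.9 29.4]
76 332 353 [16.9 29.3]
w7 (np.int64(212), np.int64(69)) (np.float64(213.8), np.float64(69.6)) 61 [ 24.7 152.9] 210 219
w7 (np.int64(488), np.int64(70)) (np.float64(487.3), np.float64(67.7)) 148 [  27.4 -152. ] 479 497
mid [26.0460813   0.47056521]
62 317 338 [30.4 26.3]
64 317 338 [28.5 26.3]
66 317 338 [26.5 26.3]
68 317 338 [24.5 26.3]
70 317 338 [22.5 26.3]
72 316 339 [20.5 26.2]
74 317 338 [18.5 26.2]
```

Clip centre is about 24 ± 1 mm, averaging the rail and end-stop references and the finger travel, so it stays there. Next I'll go to the capsule's right side to push it left in line with gap 3.

Units first: shifts go in shares of 800 mm and turns go in shares of 90 degrees. So 35 mm / 800 = 0.0438, 30 mm / 800 = 0.0375.

Emit:
drive_effector --increments "0,0.01,0.0175,0.025,0 | 0,0.01,0.0175,0.0375,0 | 0,0.01,0.0175,0.0438,0 | 0,0.01,0.0175,0.0438,0 | 0,0.01,0.01,0.0438,0"

```text
time: 10.23
position: [450.5, 72.4, 84.7]
eef_rot: [3.141, 0.001, 0.233]
contact_force: [0.5, 0.3, -0.0]
opening: 0.005
grip_force: 0.0
```

Emit:
drive_effector --increments "0,0,0,0.0375,0 | 0,0,0,0.0188,0 | 0,0,0,0,0"

```text
time: 10.48
position: [447.3, 73.1, 38.1]
eef_rot: [-3.141, 0.008, 0.235]
contact_force: [-0.9, 0.2, 0.4]
opening: 0.006
grip_force: 0.0
```

```bash
python3 -c "
from h import *
go(-60,-30,11)"
```

```text
at [-64.3 -31.6] 38.1 yaw-TH -0.0 F [-0.9  0.2  0.4] t 10.4833 -> tool d [ 4.6 -1.6 27. ]
```

Converted, 15 mm / 800 = 0.0188, 8 mm / 800 = 0.01.

Emit:
drive_effector --increments "0,0.0056,0,0.0188,0 | 0,0,0,0.01,0 | 0,0,0,0.0038,0 | 0,0,0,0,0 | 0,0,0,0,0"

```text
time: 10.9
position: [454.8, 74.5, 16.5]
eef_rot: [3.142, -0.0, 0.236]
contact_force: [0.5, -0.6, -0.2]
opening: 0.004
grip_force: 0.0
```

```bash
python3 -c "
from h import *
go(-60,0,11)"
```

```text
at [-56.7 -32. ] 16.5 yaw-TH 0.001 F [ 0.5 -0.6 -0.2] t 10.9 -> tool d [ -3.3 -32.    5.5]
```

Converted, -5 mm / 800 = -0.0063, 4.5 mm / 800 = 0.0056.

Emit:
drive_effector --increments "0,-0.0038,0,0.0056,0 | 0,0,0,0,0 | 0,0,-0.0063,0,0 | 0,0,-0.005,0,0 | 0,0,-0.005,0,0"

```text
time: 11.32
position: [448.9, 87.0, 11.7]
eef_rot: [-3.141, -0.001, 0.236]
contact_force: [-0.2, 0.1, -0.3]
opening: 0.006
grip_force: 0.1
```

Emit:
drive_effector --increments "0,0,-0.005,0,0 | 0,0,-0.005,0,0 | 0,0,-0.005,0,0 | 0,0,-0.005,0,0 | 0,0,0,0,0"

```text
time: 11.73
position: [444.9, 103.0, 11.5]
eef_rot: [-3.141, -0.0, 0.237]
contact_force: [-0.3, -0.2, 0.6]
opening: 0.004
grip_force: 0.0
```

```bash
python3 -c "
from h import *
go(-60,0,11)
c=cap('wrist');save(c,'w8.png')
for k,A,s in blobs(c,(50,90,20),(92,255,255),(100,30,560,300),60)[:3]: print(k.round(1),A,s,inr(onz(c,*k,14)).round(1),inr(onz(c,*k,57)).round(1))"
```

```text
at [-59.7  -2. ] 11.5 yaw-TH 0.002 F [-0.3 -0.2  0.6] t 11.7333 -> tool d [-0.3 -2.   0.5]
[255.6  87.3] 2709 [222  67  69  42] [29.  34.1] [25.4 25.7]
[277.  238.3] 2248 [253 210  55  60] [-56.3  25.4] [-39.3  19.2]
```

Converted, -35 mm / 800 = -0.0438, -25 mm / 800 = -0.0313.

Emit:
drive_effector --increments "0,0,0.01,0,0 | 0,0,0.0025,-0.0313,0 | 0,-0.015,-0.01,-0.0438,0 | 0,-0.015,-0.0175,-0.0438,0 | 0,-0.0125,-0.0175,-0.0313,0"

```text
time: 12.2
position: [405.7, 118.0, 133.4]
eef_rot: [3.141, -0.001, 0.233]
contact_force: [0.2, 1.7, -0.6]
opening: 0.003
grip_force: 0.0
```

Emit:
drive_effector --increments "0,0,0,0,0 | 0,0,0,0,0"

```text
time: 12.37
position: [406.8, 119.1, 132.7]
eef_rot: [3.142, -0.003, 0.236]
contact_force: [1.2, -0.5, -1.1]
opening: 0.001
grip_force: 0.0
```

```bash
python3 look.py w9
```

```text
at [-93.   22.5] 132.7 yaw-TH 0.001 F [ 1.2 -0.5 -1.1] t 12.3667 -> tool d [ 92.5  22.6 133. ]
green [320.  160.6] 1056 [302 142  37  38] [-59.5  24.4] [-53.4  24.4]
green [318.   55.7] 742 [301  44  35  26] [33.4 26.4] [25.1 26. ]
blue [215.4  94. ] 1253 [195  74  39  41] [  1.  119.5] [ -2.3 104.7]
copper [372.9  94.6] 836 [353  76  38  40] [  0.7 -23.6] [ -2.5 -16.2]
rail 183 200 144.2
rail 235 250 96.7
rail 287 301 48.7
rail 337 352 1.7
rail 388 404 -46.3
rail 438 455 -93.4
```

View pics/w9.png

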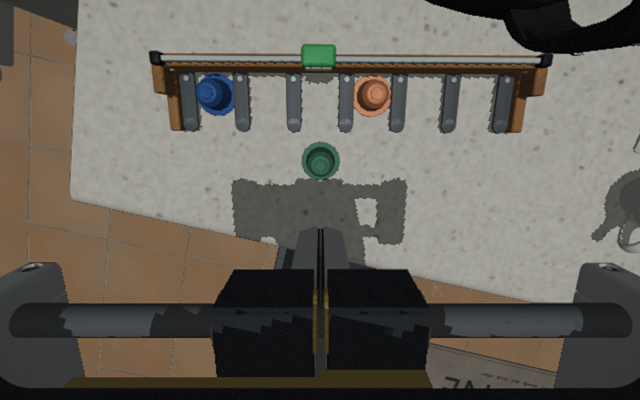

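The capsule (320,161) is in line with gap 3, whose middle is px 319 between rails 294 and 344; the clip (318,56) is behind it. Next I'll descend behind the capsule and push it straight in.

Converted, 30 mm / 800 = 0.0375, 22 mm / 800 = 0.0275.

Emit:
drive_effector --increments "0,0,-0.0025,0.0375,0 | 0,0,0,0.0375,0 | 0,0,0,0.0375,0 | 0,0,0,0.0275,0 | 0,0,0,0.0063,0"

```text
time: 12.83
position: [402.5, 117.1, 22.9]
eef_rot: [3.135, 0.011, 0.235]
contact_force: [-0.5, -0.7, 0.2]
opening: 0.003
grip_force: 0.0
```

Emit:
drive_effector --increments "0,0,0,0,0 | 0,0,0,0,0"

```text
time: 13.0
position: [403.9, 117.8, 25.1]
eef_rot: [3.136, 0.008, 0.235]
contact_force: [0.4, -0.2, 0.7]
opening: 0.005
grip_force: 0.0
```

```bash
python3 -c "
from h import *
go(-91,25,11)"
```

```text
at [-96.2  21.9] 25.1 yaw-TH -0.0 F [ 0.4 -0.2  0.7] t 13.0 -> tool d [ 5.3 -3.2 14. ]
```

Converted, 5 mm / 800 = 0.0063, 4 mm / 800 = 0.005.

Emit:
drive_effector --increments "0,0.005,-0.0038,0.0063,0 | 0,0,0,0.0063,0 | 0,0,0,0.005,0 | 0,0,0,0,0 | 0,0,0,0,0"

```text
time: 13.42
position: [407.8, 122.2, 12.5]
eef_rot: [3.136, 0.005, 0.235]
contact_force: [0.4, 0.2, -0.1]
opening: 0.007
grip_force: 0.0
```

```bash
python3 -c "
from h import *
go(-91,25,11)"
```

```text
at [-91.3  25.3] 12.5 yaw-TH 0.0 F [ 0.4  0.2 -0.1] t 13.4167 -> tool d [0.3 0.3 1.5]
```

Converted, 4 mm / 800 = 0.005, 0.5 mm / 800 = 0.0006.

Emit:
drive_effector --increments "0,0.005,0,0.0006,0 | 0,0.005,0,0,0 | 0,0.005,0,0,0 | 0,0.005,0,0,0 | 0,0.005,0,0,0"

```text
time: 13.83
position: [427.7, 127.5, 12.0]
eef_rot: [3.136, 0.004, 0.236]
contact_force: [-0.3, 0.1, -0.4]
opening: 0.004
grip_force: 0.1
```

Emit:
drive_effector --increments "0,0.005,0,0,0 | 0,0,0,0,0"

```text
time: 14.0
position: [432.2, 128.7, 11.8]
eef_rot: [3.137, 0.003, 0.236]
contact_force: [0.8, -0.3, 0.2]
opening: 0.006
grip_force: 0.0
```

```bash
python3 -c "
from h import *
go(-20,25,11)
c=cap('wrist');save(c,'w10.png')
for k,A,s in blobs(c,(50,90,20),(92,255,255),(100,30,560,300),60)[:3]: print(k.round(1),A,s,inr(onz(c,*k,14)).round(1),inr(onz(c,*k,30)).round(1))"
```

```text
at [-66.1  25.9] 11.8 yaw-TH 0.0 F [ 0.8 -0.3  0.2] t 14.0 -> tool d [46.1  0.9  0.7]
[325.3 199.3] 2700 [296 170  60  60] [-38.6  24.6] [-34.4  24.9]
[324.8  70.8] 2681 [293  50  65  44] [31.  25.2] [28.9 25.5]
```

Converted, 4 mm / 800 = 0.005.

Emit:
drive_effector --increments "0,0.005,0,0,0 | 0,0.005,0,0,0 | 0,0.005,0,0,0 | 0,0.005,0,0,0 | 0,0.005,0,0,0"

```text
time: 14.47
position: [450.9, 133.1, 11.7]
eef_rot: [3.136, 0.004, 0.236]
contact_force: [-0.5, -0.3, 0.1]
opening: 0.003
grip_force: 0.1
```

Emit:
drive_effector --increments "0,0.005,0,0,0 | 0,0.005,0,0,0 | 0,0.005,0,0,0 | 0,0.0038,0,0,0 | 0,0,0,0,0"

```text
time: 14.88
position: [465.9, 136.8, 11.7]
eef_rot: [3.137, 0.004, 0.236]
contact_force: [0.9, 0.4, -0.2]
opening: 0.003
grip_force: 0.0
```

```bash
python3 -c "
from h import *
go(-20,25,11)
c=cap('wrist');save(c,'w11.png')
for k,A,s in blobs(c,(50,90,20),(92,255,255),(100,30,560,300),60)[:3]: print(k.round(1),A,s,inr(onz(c,*k,14)).round(1),inr(onz(c,*k,30)).round(1))"
```

```text
at [-31.5  25.9] 11.7 yaw-TH 0.0 F [ 0.9  0.4 -0.2] t 14.8833 -> tool d [11.5  0.9  0.6]
[325.4 202.3] 2372 [297 180  57  50] [-5.7 24.5] [-1.3 24.8]
[324.4 158.8] 2234 [294 140  62  38] [19.5 25.2] [21.6 25.5]
```

Emit:
drive_effector --increments "0,0.0038,0,0,0 | 0,0.0038,0,0,0 | 0,0.0025,0,0,0 | 0,0.0013,0,0,0 | 0,0,0,0,0"

```text
time: 15.35
position: [474.1, 138.7, 11.6]
eef_rot: [3.136, 0.004, 0.236]
contact_force: [0.7, 0.7, -0.3]
opening: 0.005
grip_force: 0.0
```

Emit:
drive_effector --increments "0,0.0013,0,0,0 | 0,0.0013,0,0,0 | 0,0,0,0,0"

```text
time: 15.6
position: [474.8, 138.6, 11.5]
eef_rot: [3.136, 0.006, 0.236]
contact_force: [-2.3, -0.0, 1.3]
opening: 0.004
grip_force: 1.1
```

Converted, 1 mm / 800 = 0.0013.

Emit:
drive_effector --increments "0,0.0013,0,0,0 | 0,0.0013,0,0,0 | 0,0,0,0,0"

```text
time: 15.85
position: [475.1, 138.6, 11.4]
eef_rot: [3.135, 0.009, 0.236]
contact_force: [-6.2, -1.0, 4.4]
opening: 0.001
grip_force: 3.3
```

Emit:
drive_effector --increments "0,0.0013,0,0,0 | 0,0,0,0,0"

```text
time: 16.02
position: [475.2, 138.6, 11.3]
eef_rot: [3.135, 0.011, 0.236]
contact_force: [-7.5, -1.5, 6.5]
opening: 0.003
grip_force: 4.1
```

The tool has stopped with 7.5 N against it, so the capsule is hard against something. I'll retreat straight back, go up and check.

Converted, -35 mm / 800 = -0.0438, -30 mm / 800 = -0.0375.

Emit:
drive_effector --increments "0,-0.0063,0,0,0 | 0,-0.015,0,0,0 | 0,-0.025,0,-0.0063,0 | 0,-0.025,0,-0.0375,0 | 0,-0.0188,0,-0.0438,0"

```text
time: 16.43
position: [406.5, 122.8, 81.2]
eef_rot: [3.136, 0.008, 0.237]
contact_force: [-0.5, -0.1, -0.1]
opening: 0.008
grip_force: 0.0
```

Emit:
drive_effector --increments "0,0,0,-0.0438,0 | 0,0,0,-0.0313,0 | 0,0,0,0,0 | 0,0,0,0,0"

```text
time: 16.77
position: [411.1, 124.1, 143.2]
eef_rot: [3.136, -0.001, 0.235]
contact_force: [0.6, 0.2, -1.1]
opening: 0.007
grip_force: 0.0
```

```bash
python3 look.py w12
```

```text
at [-87.7  26.4] 143.2 yaw-TH -0.0 F [ 0.6  0.2 -1.1] t 16.7667 -> tool d [ 87.6  25.6 143.5]
green [323.4 100.7] 1124 [305  81  36  40] [ 0.9 24.5] [-1.4 25.1]
green [322.3  65.2] 671 [306  55  33  23] [32.1 25.6] [25.2 26.1]
blue [222.5 100.7] 1150 [203  81  38  40] [  0.8 119.5] [ -1.5 105.9]
copper [374.2 101. ] 778 [355  83  37  39] [  0.6 -23.5] [ -1.6 -15.7]
rail 192 207 144.1
rail 242 256 96.3
rail 291 305 48.9
rail 340 354 1.5
rail 388 404 -46.0
rail 437 453 -93.5
```

View pics/w12.png

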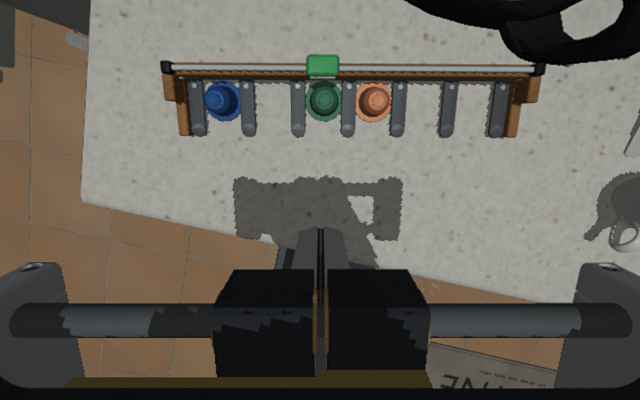

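The capsule (323,101) is home level with blue (both x ≈ +0.9), the clip (322,65) is within about 1 mm of centred behind gap 3, and the others are where they were. Handing in.

```bash
python3 -c "
from cell import env
print(env.hand_in())"
```

```text
the job is handed in; nothing more can be done
None
```

I handed the job in at about 17 s: the label clip is about 1 mm left of centre behind the third gap, and the green capsule was then pushed fully home in that gap; the copper and blue capsules and the mug were left where they were.

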